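Tighten the loose wing nut on a vanity organiser

ROBOT

A 7-joint arm with a two-finger parallel gripper is mounted at the origin on the work surface. World frame = base frame: x ahead of the robot, y to its left, z up, the work surface at z = 0. Lengths are in mm, angles in rad, forces in N, time in s.
With the tool pointing down it reaches from about 425 to 875 mm from the base axis. Payload 4.7 kg.
Tool frame: the origin (TCP) lies midway between the tips of the shut fingers; the grasp point (between the pads) lies 19 mm behind it; z points along the fingers, y is the direction in which the jaws open and shut (so a half turn about z gives the same grasp; the last joint's range is limited). The gripper opens to 85 mm and grips with 20 to 120 N. Pads are 22 mm wide; open, the fingers measure 114 mm over their backs; the gripper's body (76 mm by 85 mm) begins 54 mm behind the grasp point. The pads swing forward as they close: fully open they stand 13 mm farther back than shut.
Start: joints at [1.231, 0.321, -0.07, 1.45, 0.023, 1.371, -0.057], TCP at [225.183, -609.768, 231.349] pointing down, gripper open.
Joint ranges: [-2.86, 2.86], [-0.3, 2.09], [-1.38, 1.24], [0.06, 2.45], [-1.56, 4.7], [0.09, 2.05], [-2.69, 2.69]. Speed limits (rad/s): [2.57, 2.57, 3.14, 3.14, 3.14, 3.14, 3.14].

INTERFACE

Orientations are given as a rotation vector (axis times angle).
In Python, from rig import sensors, grab_frame, camera_model, job gives the robot as it stands. The module is installed in compiled form; this text tells all that it offers.
- The arm moves only by the tool jog_arm, never from a script. Its argument "steps" is a list of rows, each an object with "linear": the shift along the tool's x, y, z in mm, a list of three; "delta_rot": the turn, a rotation vector about the tool's x, y, z in degrees, a list of three. A call has 1 to 10 rows; each row shifts and turns the commanded pose from where the row before left it, along the tool's axes as they then stand; what a row does not reach is not made up. A row lasts 1/8 s, in which the tool goes at most 62.5 mm and 10.7 degrees, less where a joint would pass 70% of its speed; a pose out of reach is approached as far as the arm can. A call with a gripper value outside its range is refused whole. "gripper" is the opening in per cent of the stroke, from 0 (shut) to 100 (fully open), set as the call begins (left out, the last holds). The fingers move at their own pace and stop on an object; "newtons" is the grip in N (left out, the last holds). Time passes only in rows, so rows that do not move let the fingers close. It gives the time, the measured TCP pose, the force and the opening at its end, in the units of the state.
- sensors.observe(): the state, without advancing time (a new reading comes with each control period).
- grab_frame(name): name is "scene" or "top" or "wrist"; returns the picture (420x560x3 uint8, blue, green, red); there is no depth.
- camera_model(name): a dict with "intrinsics" (3x3 intrinsics, pixels), "eye" and "rotation" of the camera in the world. Camera axes: x right, y down, z forward; pixel columns grow to the right and rows downward; lengths in mm; the calibration is good to about 2 mm. The wrist camera is an equidistant fisheye: a pixel r from the principal point sees the ray r / f radians off the axis. A picture is of the moment at which its call begins: read the wrist's pose just before it. camera_model takes no time and is no camera call; for the wrist camera it gives the pose at the moment of the call.
- job.hand_in(): hands the job in, once; it reports no verdict.
The state is a dict: "time": time; "q": joint angles; "qvel": joint speeds; "joint_torque": joint torques, N m; "eef_pos": TCP position; "orientation": TCP orientation; "ft_force": force on the tool from outside, world axes, zero at the start; "torque": the same for the moment, N m; "gripper_width": finger opening in mm.
Only numpy, scipy, OpenCV 4.12 (cv2) and the standard library are available. Lean on these libraries where they do the work, as an engineer would, in place of code of your own. Each camera call takes 0.05 s, during which the arm holds its last target.

TASK

The wing nut that holds the upper tier of the bamboo organiser has worked loose. Turn it clockwise (seen from above) by pushing its wings round with the fingertips, stroke after stroke and gently, without pinching or gripping it, until it comes up tight against its stop, with the wings along the organiser's long edge. Leave the things on and around the organiser where they are.

Things in the scene. Friction and masses are not known exactly. Their poses are not given: they have to be found in the camera images.
- organiser: Bamboo two-tier organiser, fixed to the counter. Origin on the wing nut's axis at counter height; x to its back, y along its long edge to the left. Upper tier: top 120 mm up, x -65 to 55, y -250 to 60 mm; back board x 45 to 55 mm, 32 mm above the tier. Lower tier: 30 mm up, forward to x = -170 mm, things up to 60 mm tall on its front strip.
- nut_axis (a point): Point on the wing nut's vertical axis at the top face of the upper tier, near the tier's left end. Axes fixed to the organiser: x to its back, y along its long edge to the left, z up. Nothing else stands on the tier within 75 mm of the axis; the back board's face is 45 mm behind it.
- wing_tip (a point): Outer end of one wing of the dark steel wing nut, half-way up, 34 mm from the axis and 17 mm above the tier; moves with the nut, its y axis points out along this wing. The nut: hub 24 mm across, two opposite upright wings 6 mm thick, each out to 34 mm from the axis, 7 to 27 mm above the tier; a fixed 8 mm bolt end rises from the hub to 32 mm above the tier.
- wing_nut (a joint): Nut angle, rad, grows clockwise from above (tightening). Starts at 1.9 to 3.7; 6.28 is tight against a slightly springy stop, wings along y of nut_axis. At v, the wing with wing_tip points 90 degrees minus v, counter-clockwise from x of nut_axis; wings also lie along y, but loose, at 3.14. Stays where left; takes 0.03 N m (1 to 1.5 N on a wing); does not rise or sink.
- cup: Pale blue ceramic cup, 68 mm across, 70 mm tall, standing on the upper tier; origin at the centre of its underside. Leave it alone.
- jar: Round glass jar with a metal lid, 60 mm across, 58 mm tall, standing on the upper tier; origin at the centre of its underside. Leave it alone.
- retainer_case: White plastic retainer case with a snap lid, about 76 x 78 x 28 mm, lying on the lower tier; origin at the centre of its underside. Leave it alone.
- elastic_holder: Black hair elastic holder, a spool-shaped stand 44 mm across, 60 mm tall, on the lower tier; origin at the centre of its underside. Leave it alone.
- tongue_scraper: Stainless steel tongue scraper, a flat wire U about 133 x 42 mm, 6 mm thick, lying on the lower tier; origin at the centre of its underside. Leave it alone.
- comb: Black comb, 170 x 34 x 5 mm, lying on the counter to the left; origin at the centre of its underside. Leave it alone.
- cream_tin: Low round aluminium tin, 68 mm across, 24 mm tall, on the counter to the right; origin at the centre of its underside. Leave it alone.

How it is judged (in metres and radians):
At the end, for the whole second after the job is handed in: The wing nut rests within 0.17 rad (10 degrees) of fully tight (6.28), not turning, and every bystander is within 25 mm of where it started (value of joint wing_nut above 6.11 rad and velocity of joint wing_nut between -0.05 and 0.05 rad/s and distance of each of cup, jar, retainer_case, elastic_holder, tongue_scraper, comb, cream_tin from where it was at the start of the episode below 0.025 m); the robot touches nothing.
It fails at once if the wing nut is pinched or pushed hard: fingers press on it with more than 30 N in all (contact force between the fingers and wing_nut above 30 N).
It fails at once if a bystander (cup, jar, retainer case, elastic holder, tongue scraper, comb or tin) is lifted, carried or pushed more than 25 mm (distance of any of cup, jar, retainer_case, elastic_holder, tongue_scraper, comb, cream_tin from where it was at the start of the episode above 0.025 m).
It also fails if it takes over 64 s, if anything falls off the work surface, if the arm or the gripper's body presses on something with over 40 N, if the wrist force passes 120 N, or if a joint passes its speed limit or range.

## Working session

There is one attempt and no reset: what is moved stays moved. The work goes in short steps, Python scripts to look and compute and a tool call to move; the robot and the scene stay as the last step left them, time stands still between calls to the robot, and variables do not carry over. Pictures are saved under pics/ and viewed, and the job is handed in when it is done.

Besides the shell and the picture viewer there is one more tool, called after "Emit:" as a command line: name --argument value ..., lists and objects as JSON in quotes. jog_arm: Moves the arm, as the interface text tells. Its arguments: {"type":"object","properties":{"steps":{"type":"array","items":{"type":"object","properties":{"linear":{"type":"array","items":{"type":"number"}},"delta_rot":{"type":"array","items":{"type":"number"}}}}},"gripper":{"type":"number"},"newtons":{"type":"number"}},"required":["steps"]}

```bash
mkdir -p pics; python3 - <<'E'
from rig import *
import cv2
s=sensors.observe();print(s)
for n in ("scene","top"):
    cv2.imwrite(f"pics/{n}0.png",grab_frame(n)); print(n,camera_model(n))
E
```

```text
{'time': 0.0, 'q': array([ 1.23107644,  0.3217966 , -0.07008626,  1.45172496,  0.02263654,
        1.37077994, -0.05689421]), 'qvel': array([-0.00160248,  0.00063149,  0.0005249 , -0.00019467, -0.00106206,
        0.00070752,  0.00025412]), 'joint_torque': array([-4.49963045e-04, -4.93587148e+01, -3.82364122e-01, -3.14339733e+01,
        1.29760103e-02,  1.11615160e-02, -2.11016373e-05]), 'eef_pos': array([ 224.96472931, -609.2381791 ,  230.21558114]), 'orientation': array([-3.09071216e+00, -5.52627940e-01,  7.39568210e-04]), 'ft_force': array([-0.06586711,  0.70023927,  1.00996839]), 'torque': array([-0.03209015,  0.02962988,  0.06492279]), 'gripper_width': 85.43348397243247}
scene {'intrinsics': array([[503.09518042,   0.        , 281.88288773],
       [  0.        , 503.09518042, 211.57035973],
       [  0.        ,   0.        ,   1.        ]]), 'eye': array([1712.729392  ,  370.53009864,  931.35947039]), 'rotation': array([-1.38998408, -1.90255071,  1.04548673])}
top {'intrinsics': array([[405.07724171,   0.        , 278.25734999],
       [  0.        , 405.07724171, 212.06634287],
       [  0.        ,   0.        ,   1.        ]]), 'eye': array([ 470.83098453,  -21.41872294, 1050.83673418]), 'rotation': array([-2.1888465 ,  2.19433798, -0.01961757])}
```

View pics/top0.png

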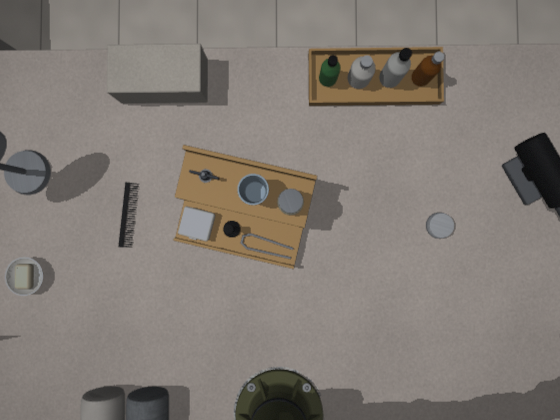

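View pics/scene0.png

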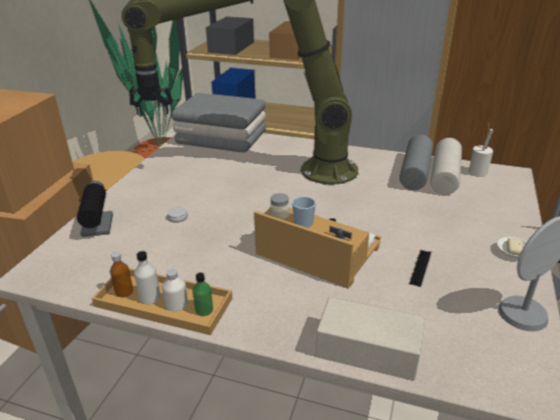

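```bash
python3 - <<'E'
import cv2
a=cv2.imread("pics/top0.png")[135:280,160:330]
cv2.imwrite("pics/c1.png",cv2.resize(a[:75,:75],None,fx=8,fy=8,interpolation=cv2.INTER_CUBIC))
cv2.imwrite("pics/c2.png",cv2.resize(a,None,fx=4,fy=4,interpolation=cv2.INTER_CUBIC))
E
```

```text
(no output)
```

View pics/c1.png

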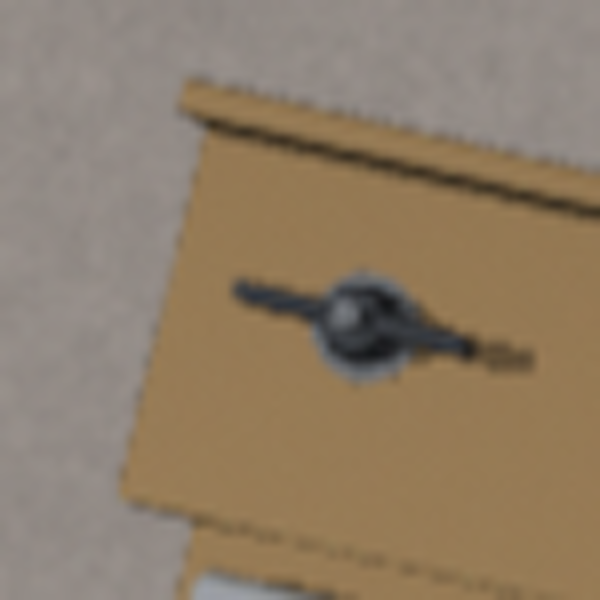

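View pics/c2.png

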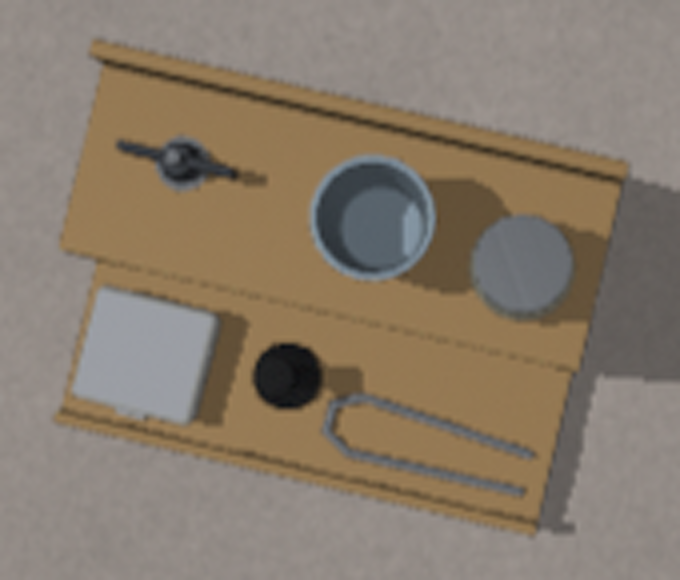

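```bash
cat > h.py <<'E'
import numpy as np
from scipy.spatial.transform import Rotation as R
from rig import *
TOP=dict(K=np.array([[405.07724171,0,278.25734999],[0,405.07724171,212.06634287],[0,0,1]]),eye=np.array([470.83098453,-21.41872294,1050.83673418]),rv=np.array([-2.1888465,2.19433798,-0.01961757]))
def ray(u,v,z,c=TOP):
    d=R.from_rotvec(c['rv']).apply(np.linalg.inv(c['K'])@[u,v,1.]); e=c['eye']
    return (e+d*(z-e[2])/d[2])[:2]
def cr1(x,y,z): return ray((x+.5)/8-.5+160,(y+.5)/8-.5+135,z)
def cr2(x,y,z): return ray((x+.5)/4-.5+160,(y+.5)/4-.5+135,z)
E
python3 - <<'E'
from h import *
W=np.array([cr1(122,497,120),cr2(580,370,120),cr1(186,78,152),cr2(628,162,152)])
L=np.array([[-65,60],[-65,-250],[55,60],[55,-250.]])
z=L[:,0]+1j*L[:,1]; w=W[:,0]+1j*W[:,1]
a=np.sum((w-w.mean())*np.conj(z-z.mean())); th=np.angle(a); t=w.mean()-np.exp(1j*th)*z.mean()
print(np.degrees(th),t, np.abs(np.exp(1j*th)*z+t-w))
A=cr1(237,290,147);B=cr1(475,351,147);print(A,B,(A+B)/2,np.linalg.norm(A-B),cr1(362,325,122),cr1(345,312,152))
d=A-B;ang=np.degrees(np.arctan2(d[1],d[0])); print('left wing angle rel organiser',ang-np.degrees(th))
E
```

```text
-13.239961469280786 (592.0934488895667+165.8940273942752j) [1.83014214 0.65578121 0.74323656 1.93162764]
[599.48972147 197.89192534] [581.93131613 130.59197304] [590.7105188  164.24194919] 69.5527222842992 [592.70135275 167.5901141 ] [592.4407257  166.27853104]
left wing angle rel organiser 88.61757615035461
```

Emit:
jog_arm --steps '[{"linear":[0,0,-30]},{"linear":[57,0,0],"delta_rot":[0,0,-5]},{"linear":[57,0,0],"delta_rot":[0,0,-5]},{"linear":[57,0,0],"delta_rot":[0,0,-5]},{"linear":[57,0,0],"delta_rot":[0,0,-5]},{"linear":[57,0,0],"delta_rot":[0,0,-5]},{"linear":[57,0,0],"delta_rot":[0,0,-5]},{"linear":[57,0,0],"delta_rot":[0,0,-5]},{"linear":[57,0,0],"delta_rot":[0,0,-5]},{"linear":[57,0,0],"delta_rot":[0,0,-5]}]'

```text
$.steps[0]: bad value
```

Emit:
jog_arm --steps '[{"linear":[0,0,-30],"delta_rot":[0,0,0]},{"linear":[57,0,0],"delta_rot":[0,0,-5]},{"linear":[57,0,0],"delta_rot":[0,0,-5]},{"linear":[57,0,0],"delta_rot":[0,0,-5]},{"linear":[57,0,0],"delta_rot":[0,0,-5]},{"linear":[57,0,0],"delta_rot":[0,0,-5]},{"linear":[57,0,0],"delta_rot":[0,0,-5]},{"linear":[57,0,0],"delta_rot":[0,0,-5]},{"linear":[57,0,0],"delta_rot":[0,0,-5]},{"linear":[57,0,0],"delta_rot":[0,0,-5]}]'

```text
time: 1.35
eef_pos: [607.5, -284.9, 260.5]
orientation: [-2.643, -1.697, 0.001]
ft_force: [1.3, 0.5, 0.2]
gripper_width: 85.5
```

Emit:
jog_arm --steps '[{"linear":[57,-5,0],"delta_rot":[0,0,-5]},{"linear":[57,-7,0],"delta_rot":[0,0,-5]},{"linear":[57,-7,0],"delta_rot":[0,0,-5]},{"linear":[57,-7,0],"delta_rot":[0,0,-5]},{"linear":[57,-7,0],"delta_rot":[0,0,-5]},{"linear":[57,-7,0],"delta_rot":[0,0,-5]},{"linear":[57,-7,0],"delta_rot":[0,0,-5]},{"linear":[40,-5,0],"delta_rot":[0,0,-5]},{"linear":[0,0,0],"delta_rot":[0,0,-10]},{"linear":[0,0,0],"delta_rot":[0,0,-10]}]'

```text
time: 2.6
eef_pos: [615.1, 146.6, 261.0]
orientation: [1.433, 2.795, -0.002]
ft_force: [-0.4, -0.0, -0.1]
gripper_width: 85.0
```

Emit:
jog_arm --steps '[{"linear":[0,0,0],"delta_rot":[0,0,-10]},{"linear":[0,0,0],"delta_rot":[0,0,-10]},{"linear":[0,0,0],"delta_rot":[0,0,-10]},{"linear":[0,0,0],"delta_rot":[0,0,-10]},{"linear":[0,0,0],"delta_rot":[0,0,-10]},{"linear":[0,0,0],"delta_rot":[0,0,-10]},{"linear":[0,0,0],"delta_rot":[0,0,-10]},{"linear":[0,0,0],"delta_rot":[0,0,-10]},{"linear":[0,0,0],"delta_rot":[0,0,0]}]' --gripper 50

```text
time: 3.72
eef_pos: [615.4, 145.7, 260.8]
orientation: [0.684, -3.065, 0.0]
ft_force: [-0.3, -0.7, 0.2]
gripper_width: 42.6
```

```bash
python3 - <<'E'
from h import *
import cv2
s=sensors.observe();print(s['q'],s['eef_pos'],s['gripper_width'])
c=camera_model("wrist");print(c)
cv2.imwrite("pics/w1.png",grab_frame("wrist"))
cv2.imwrite("pics/t1.png",cv2.resize(grab_frame("top")[120:240,150:310],None,fx=5,fy=5,interpolation=cv2.INTER_CUBIC))
E
```

```text
[ 0.45068221  0.42718276 -0.97791244  1.4275536   0.35260299  1.4723026
  1.49027297] [615.42532164 145.65958536 260.79520807] 42.621730461499965
{'intrinsics': array([[325.1922621 ,   0.        , 280.02655362],
       [  0.        , 325.1922621 , 207.49101423],
       [  0.        ,   0.        ,   1.        ]]), 'eye': array([553.39136948, 116.75451653, 403.97718303]), 'rotation': array([1.59437996, 2.5091757 , 0.34773161])}
```

View pics/w1.png

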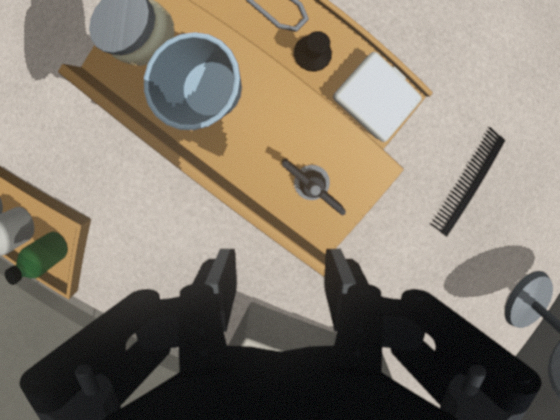

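```bash
cat >> h.py <<'E'
def wray(u,v,z,c):
    K=np.asarray(c['intrinsics']);dx,dy=u-K[0,2],v-K[1,2];r=np.hypot(dx,dy);t=r/K[0,0]
    d=np.array([np.sin(t)*dx/r,np.sin(t)*dy/r,np.cos(t)]) if r>1e-6 else np.array([0,0,1.])
    d=R.from_rotvec(c['rotation']).apply(d);e=c['eye'];return (e+d*(z-e[2])/d[2])[:2]
E
python3 - <<'E'
from h import *
import cv2
c=camera_model("wrist")
for p,z in [((284,161),147),((343,212),147),((316,188),152),((311,182),121),((403,169),120),((326,272),152),((336,245),120)]: print(p,wray(*p,z,c).round(1))
th=np.radians(-13.24);
M=np.array([[np.cos(th),-np.sin(th)],[np.sin(th),np.cos(th)]])
for l in [(-65,60),(55,60),(45,60)]: print(M@l+[592.1,165.9])
a=cv2.imread("pics/w1.png")[130:240,230:370];cv2.imwrite("pics/w1c.png",cv2.resize(a,None,fx=5,fy=5,interpolation=cv2.INTER_CUBIC))
E
```

```text
(284, 161) [583.3 134.3]
(343, 212) [600.7 197.1]
(316, 188) [591.4 166.3]
(311, 182) [593.1 165.8]
(403, 169) [544.6 238.4]
(326, 272) [654.2 208.2]
(336, 245) [637.4 215. ]
[542.56957901 239.19213734]
[659.37988861 211.70847726]
[649.64569614 213.99878227]
```

View pics/w1c.png

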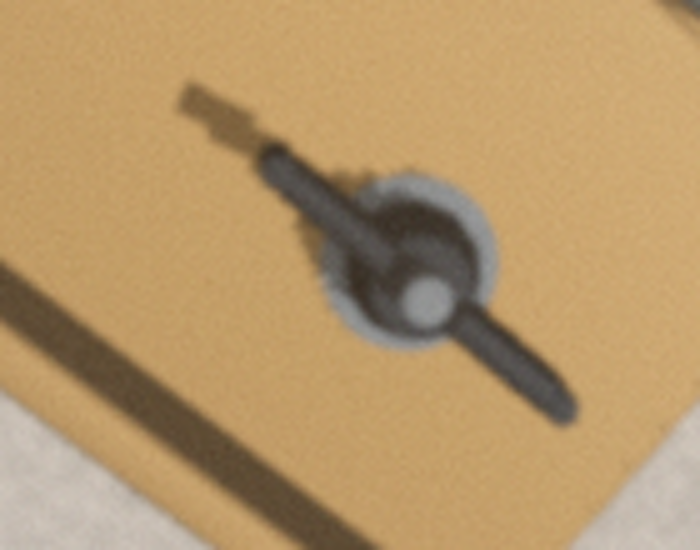

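Emit:
jog_arm --steps '[{"linear":[12.2,28.2,0],"delta_rot":[0,0,0]},{"linear":[0,0,30],"delta_rot":[0,0,-4]},{"linear":[0,0,30],"delta_rot":[0,0,0]},{"linear":[0,0,36],"delta_rot":[0,0,0]},{"linear":[0,0,0],"delta_rot":[0,0,0]},{"linear":[0,0,0],"delta_rot":[0,0,0]}]'

```text
time: 4.58
eef_pos: [592.9, 167.2, 166.7]
orientation: [-0.792, 3.038, -0.0]
ft_force: [0.8, -0.2, 0.3]
gripper_width: 42.8
```

```bash
python3 - <<'E'
from h import *
import cv2
s=sensors.observe();print(s['q'],s['eef_pos'],s['orientation'],s['gripper_width'],s['torque'])
m=R.from_rotvec(s['orientation']).as_matrix();print(np.degrees(np.arctan2(m[1,1],m[0,1])))
cv2.imwrite("pics/w2.png",grab_frame("wrist"))
E
```

```text
[ 0.44051034  0.45501973 -0.97809187  1.5997702   0.38900128  1.29446559
  1.48309976] [592.92131694 167.1954917  166.65221712] [-7.92070272e-01  3.03848449e+00 -3.84888477e-05] 42.804326784749286 [ 0.01449595  0.02856538 -0.01484312]
119.22132455410483
```

View pics/w2.png

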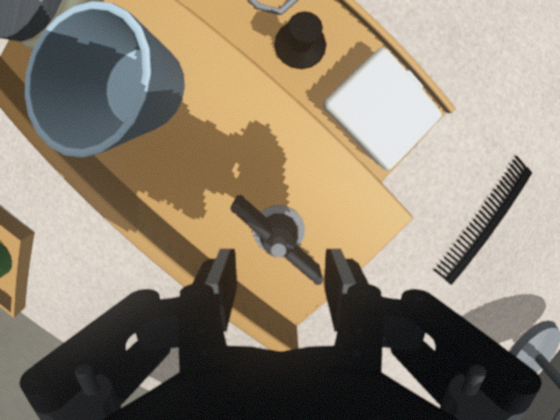

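Emit:
jog_arm --steps '[{"linear":[1,-0.7,8],"delta_rot":[0,0,0]},{"linear":[0,0,10],"delta_rot":[0,0,0]},{"linear":[0,0,10],"delta_rot":[0,0,0]},{"linear":[0,0,9],"delta_rot":[0,0,0]},{"linear":[0,0,0],"delta_rot":[0,0,0]}]'

```text
time: 5.25
eef_pos: [591.1, 165.5, 127.1]
orientation: [0.793, -3.038, -0.0]
ft_force: [-0.9, 0.3, 0.6]
gripper_width: 42.2
```

```bash
cat > look.py <<'E'
from h import *
import cv2,sys
s=sensors.observe();print(s['time'],s['q'].round(2),s['eef_pos'].round(1),s['gripper_width'].round(1),s['ft_force'].round(2),s['torque'].round(3))
m=R.from_rotvec(s['orientation']).as_matrix();print('yaw',np.degrees(np.arctan2(m[1,1],m[0,1])),'z',m[:,2].round(3))
if len(sys.argv)>1: cv2.imwrite(f"pics/{sys.argv[1]}.png",grab_frame("wrist"))
E
python3 look.py w3
```

```text
Traceback (most recent call last):
  File "look.py", line 3, in <module>
    s=sensors.observe();print(s['time'],s['q'].round(2),s['eef_pos'].round(1),s['gripper_width'].round(1),s['ft_force'].round(2),s['torque'].round(3))
                                                                              ^^^^^^^^^^^^^^^^^^^^^^^^
AttributeError: 'float' object has no attribute 'round'
```

```bash
sed -i "s/s\['gripper_width'\].round(1)/s['gripper_width']/" look.py; python3 look.py w3
```

```text
5.25 [ 0.43  0.49 -0.96  1.65  0.42  1.23  1.46] [591.1 165.5 127.1] 42.15852364535504 [-0.94  0.33  0.63] [ 0.008  0.025 -0.051]
yaw 119.27496189122161 z [-0.002 -0.    -1.   ]
```

View pics/w3.png

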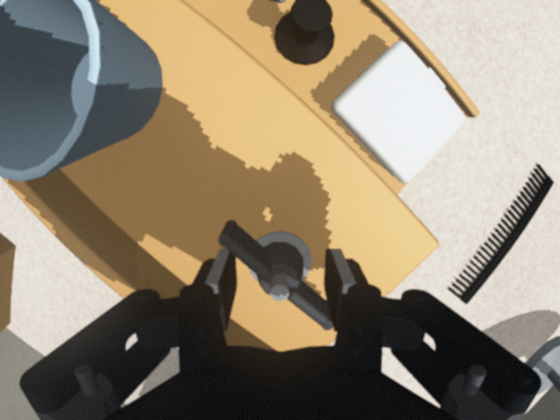

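Emit:
jog_arm --steps '[{"linear":[0,0,0],"delta_rot":[0,0,4]},{"linear":[0,0,0],"delta_rot":[0,0,4]},{"linear":[0,0,0],"delta_rot":[0,0,4]},{"linear":[0,0,0],"delta_rot":[0,0,4]},{"linear":[0,0,0],"delta_rot":[0,0,4]},{"linear":[0,0,0],"delta_rot":[0,0,4]},{"linear":[0,0,0],"delta_rot":[0,0,4]},{"linear":[0,0,0],"delta_rot":[0,0,4]}]'

```text
time: 6.3
eef_pos: [592.4, 165.9, 128.8]
orientation: [0.078, 3.139, 0.0]
ft_force: [1.7, 0.2, -0.6]
gripper_width: 42.4
```

```bash
python3 look.py w4
```

```text
6.3 [ 0.36  0.44 -0.85  1.65  0.35  1.21  0.95] [592.4 165.9 128.8] 42.374422885976955 [ 1.68  0.17 -0.6 ] [-0.028 -0.207  0.008]
yaw 87.14522823905058 z [ 0.002  0.    -1.   ]
```

View pics/w4.png

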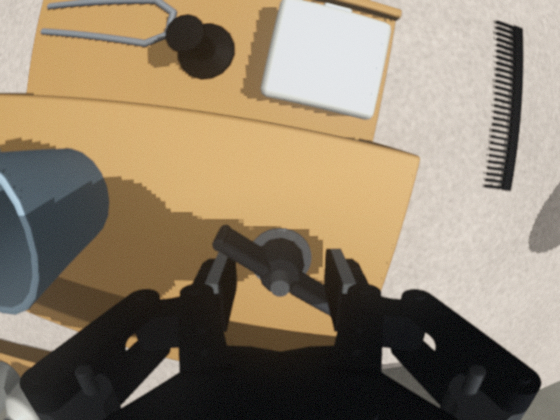

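Emit:
jog_arm --steps '[{"linear":[0,0,0],"delta_rot":[0,0,5]},{"linear":[0,0,0],"delta_rot":[0,0,5]},{"linear":[0,0,0],"delta_rot":[0,0,5]},{"linear":[0,0,0],"delta_rot":[0,0,5]},{"linear":[0,0,0],"delta_rot":[0,0,5]},{"linear":[0,0,0],"delta_rot":[0,0,5]},{"linear":[0,0,0],"delta_rot":[0,0,5]},{"linear":[0,0,0],"delta_rot":[0,0,5]},{"linear":[0,0,0],"delta_rot":[0,0,5]},{"linear":[0,0,0],"delta_rot":[0,0,5]}]'

```text
time: 7.6
eef_pos: [592.4, 165.8, 128.8]
orientation: [1.397, 2.812, 0.001]
ft_force: [0.8, 0.6, -1.0]
gripper_width: 43.0
```

Emit:
jog_arm --steps '[{"linear":[0,0,0],"delta_rot":[0,0,5]},{"linear":[0,0,0],"delta_rot":[0,0,5]},{"linear":[0,0,0],"delta_rot":[0,0,5]},{"linear":[0,0,0],"delta_rot":[0,0,5]},{"linear":[0,0,0],"delta_rot":[0,0,5]},{"linear":[0,0,0],"delta_rot":[0,0,5]}]'

```text
time: 8.35
eef_pos: [592.4, 165.7, 128.8]
orientation: [2.077, 2.355, 0.001]
ft_force: [0.6, 0.1, -1.0]
gripper_width: 42.9
```

```bash
python3 look.py w5
```

```text
8.35 [ 0.17  0.38 -0.6   1.65  0.23  1.18 -0.36] [592.4 165.7 128.8] 42.889279503936 [ 0.61  0.08 -1.05] [-0.14  -0.253  0.019]
yaw 7.171796964790367 z [ 0.002 -0.    -1.   ]
```

View pics/w5.png

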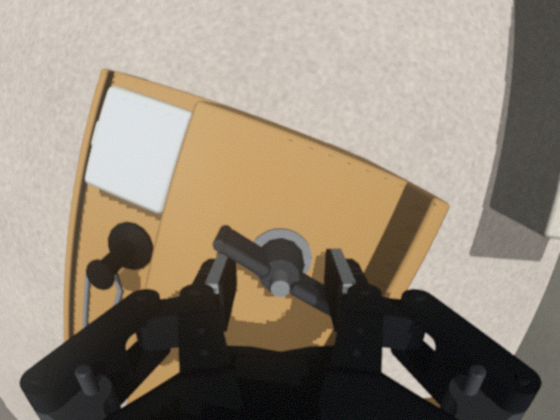

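Emit:
jog_arm --steps '[{"linear":[0,0,0],"delta_rot":[0,0,5]},{"linear":[0,0,0],"delta_rot":[0,0,5]},{"linear":[0,0,0],"delta_rot":[0,0,5]},{"linear":[0,0,0],"delta_rot":[0,0,5]},{"linear":[0,0,0],"delta_rot":[0,0,5]},{"linear":[0,0,0],"delta_rot":[0,0,5]},{"linear":[0,0,0],"delta_rot":[0,0,5]},{"linear":[0,0,0],"delta_rot":[0,0,5]},{"linear":[0,0,0],"delta_rot":[0,0,5]},{"linear":[0,0,0],"delta_rot":[0,0,5]}]'

```text
time: 9.65
eef_pos: [592.3, 165.8, 128.8]
orientation: [2.878, 1.259, 0.002]
ft_force: [0.2, -1.5, -0.0]
gripper_width: 42.7
```

```bash
python3 look.py w6
```

```text
9.65 [ 0.06  0.35 -0.46  1.66  0.17  1.17 -1.19] [592.3 165.8 128.8] 42.662604763893775 [ 0.2  -1.47 -0.03] [-0.137 -0.236  0.053]
yaw -42.759194550855796 z [ 0.001 -0.    -1.   ]
```

View pics/w6.png

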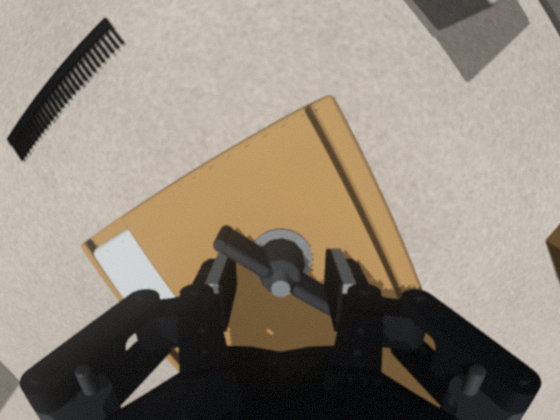

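```bash
python3 - <<'E'
from h import *
c=camera_model("wrist")
for p,z in [((226,236),145),((279,289),152),((233,255),127)]:
    w=wray(*p,z,c); d=w-[592.3,166]; print(w,np.hypot(*d),np.degrees(np.arctan2(d[1],d[0])))
E
```

```text
[590.40316731 196.95578695] 31.01384723327613 93.50644590781849
[592.21028418 166.13877017] 0.16524553562361743 122.88293254021328
[578.70562276 184.80033677] 23.200425752454294 125.87039902829221
```

Emit:
jog_arm --steps '[{"linear":[0,0,0],"delta_rot":[0,0,3]},{"linear":[0,0,0],"delta_rot":[0,0,3]},{"linear":[0,0,0],"delta_rot":[0,0,3]},{"linear":[0,0,0],"delta_rot":[0,0,2]},{"linear":[0,0,0],"delta_rot":[0,0,0]}]'

```text
time: 10.32
eef_pos: [592.1, 165.8, 128.7]
orientation: [2.985, 0.98, 0.001]
ft_force: [2.0, -1.3, 0.2]
gripper_width: 42.8
```

```bash
python3 look.py w7
```

```text
10.325 [ 0.04  0.35 -0.44  1.66  0.16  1.17 -1.37] [592.1 165.8 128.7] 42.76089080504916 [ 1.99 -1.28  0.21] [-0.131 -0.311  0.034]
yaw -53.64360254409263 z [ 0.001  0.    -1.   ]
```

View pics/w7.png

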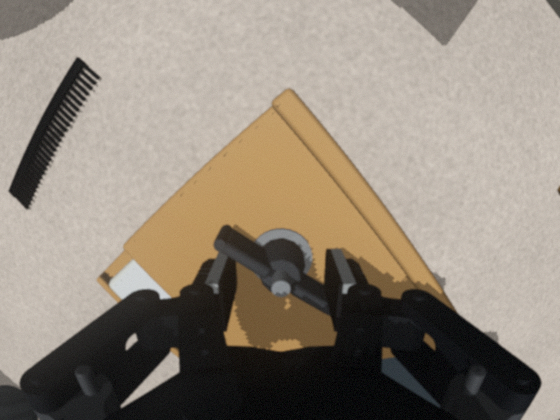

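Emit:
jog_arm --steps '[{"linear":[0,0,0],"delta_rot":[0,0,2]},{"linear":[0,0,0],"delta_rot":[0,0,2]},{"linear":[0,0,0],"delta_rot":[0,0,1]},{"linear":[0,0,0],"delta_rot":[0,0,0]}]'

```text
time: 10.88
eef_pos: [591.7, 165.8, 128.3]
orientation: [3.025, 0.847, -0.0]
ft_force: [0.6, 0.4, 0.5]
gripper_width: 42.6
```

```bash
python3 look.py
```

```text
10.875 [ 0.03  0.35 -0.42  1.66  0.15  1.17 -1.45] [591.7 165.8 128.3] 42.60832977236199 [0.61 0.38 0.51] [-0.091 -0.246  0.002]
yaw -58.72882753849057 z [-0. -0. -1.]
```

Emit:
jog_arm --steps '[{"linear":[0,0,0],"delta_rot":[0,0,1]},{"linear":[0,0,0],"delta_rot":[0,0,1]},{"linear":[0,0,0],"delta_rot":[0,0,0]}]'

```text
time: 11.25
eef_pos: [591.6, 165.8, 128.2]
orientation: [3.04, 0.794, -0.0]
ft_force: [-0.2, 0.6, 1.8]
gripper_width: 42.2
```

```bash
python3 look.py w8
```

```text
11.25 [ 0.03  0.35 -0.42  1.66  0.15  1.17 -1.49] [591.6 165.8 128.2] 42.229299222221364 [-0.18  0.58  1.84] [ 0.002 -0.24   0.034]
yaw -60.73627720987771 z [-0. -0. -1.]
```

View pics/w8.png

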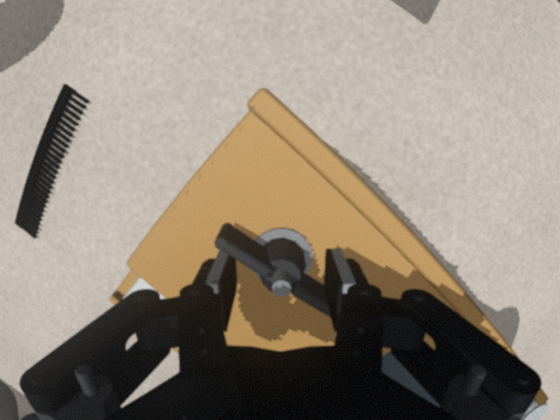

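Emit:
jog_arm --steps '[{"linear":[0,0,0],"delta_rot":[0,0,1]},{"linear":[0,0,0],"delta_rot":[0,0,1]},{"linear":[0,0,0],"delta_rot":[0,0,0]}]'

```text
time: 11.68
eef_pos: [591.7, 165.8, 128.2]
orientation: [3.053, 0.74, -0.0]
ft_force: [1.1, -0.4, 1.0]
gripper_width: 43.0
```

```bash
python3 look.py
```

```text
11.675 [ 0.02  0.34 -0.41  1.66  0.15  1.17 -1.52] [591.7 165.8 128.2] 42.980950844303365 [ 1.07 -0.43  1.  ] [ 0.014 -0.233  0.043]
yaw -62.743734163359406 z [-0. -0. -1.]
```

Emit:
jog_arm --steps '[{"linear":[0,0,0],"delta_rot":[0,0,1]},{"linear":[0,0,0],"delta_rot":[0,0,1]},{"linear":[0,0,0],"delta_rot":[0,0,0]}]'

```text
time: 12.05
eef_pos: [591.7, 165.8, 128.3]
orientation: [3.066, 0.687, -0.0]
ft_force: [1.4, 1.5, 0.5]
gripper_width: 42.7
```

```bash
python3 look.py w9
```

```text
12.05 [ 0.02  0.34 -0.41  1.66  0.15  1.17 -1.55] [591.7 165.8 128.3] 42.72870787306262 [1.42 1.47 0.54] [ 0.08  -0.267  0.043]
yaw -64.73740283004753 z [-0. -0. -1.]
```

View pics/w9.png

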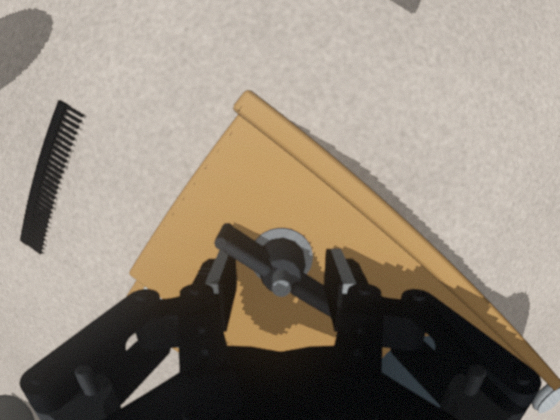

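Emit:
jog_arm --steps '[{"linear":[0,0,0],"delta_rot":[0,0,1]},{"linear":[0,0,0],"delta_rot":[0,0,1]},{"linear":[0,0,0],"delta_rot":[0,0,0]}]'

```text
time: 12.48
eef_pos: [591.7, 165.8, 128.3]
orientation: [3.077, 0.633, -0.0]
ft_force: [2.0, 0.4, 0.3]
gripper_width: 42.7
```

```bash
python3 look.py
```

```text
12.475 [ 0.01  0.34 -0.4   1.66  0.14  1.17 -1.59] [591.7 165.8 128.3] 42.749792809554634 [1.97 0.38 0.32] [ 0.077 -0.221  0.023]
yaw -66.74050489972625 z [-0. -0. -1.]
```

Emit:
jog_arm --steps '[{"linear":[0,0,0],"delta_rot":[0,0,1]},{"linear":[0,0,0],"delta_rot":[0,0,1]},{"linear":[0,0,0],"delta_rot":[0,0,0]}]'

```text
time: 12.85
eef_pos: [591.9, 165.8, 128.3]
orientation: [3.088, 0.58, 0.001]
ft_force: [2.5, -0.2, 1.4]
gripper_width: 43.1
```

```bash
python3 look.py w10
```

```text
12.85 [ 0.01  0.34 -0.4   1.66  0.14  1.17 -1.62] [591.9 165.8 128.3] 43.05030590471587 [ 2.48 -0.23  1.36] [ 0.164 -0.492  0.102]
yaw -68.73984770977239 z [ 0.  0. -1.]
```

View pics/w10.png

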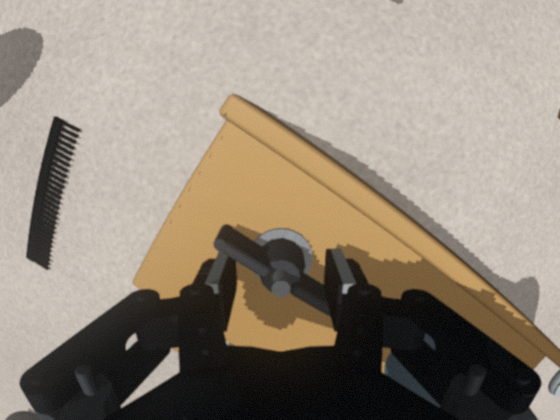

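Emit:
jog_arm --steps '[{"linear":[0,0,0],"delta_rot":[0,0,1]},{"linear":[0,0,0],"delta_rot":[0,0,0]}]'

```text
time: 13.15
eef_pos: [592.2, 165.8, 128.4]
orientation: [3.093, 0.553, 0.002]
ft_force: [4.2, 0.7, -0.8]
gripper_width: 42.7
```

```bash
python3 look.py
```

```text
13.15 [ 0.01  0.34 -0.39  1.66  0.14  1.17 -1.64] [592.2 165.8 128.4] 42.66957071411604 [ 4.21  0.66 -0.83] [ 0.189 -0.771  0.141]
yaw -69.74095579103165 z [ 0.001  0.    -1.   ]
```

Emit:
jog_arm --steps '[{"linear":[0,0,0],"delta_rot":[0,0,-3]},{"linear":[0,0,0],"delta_rot":[0,0,-6]},{"linear":[0,0,0],"delta_rot":[0,0,-6]},{"linear":[0,0,-20],"delta_rot":[0,0,0]},{"linear":[0,0,-40],"delta_rot":[0,0,0]},{"linear":[0,0,-50],"delta_rot":[0,0,0]},{"linear":[0,0,-30],"delta_rot":[0,0,0]},{"linear":[0,0,0],"delta_rot":[0,0,0]}]'

```text
time: 14.15
eef_pos: [592.7, 166.5, 272.7]
orientation: [2.994, 0.949, 0.009]
ft_force: [-1.0, -0.2, 0.2]
gripper_width: 42.8
```

```bash
python3 look.py w11; python3 - <<'E'
import cv2
from rig import *
a=grab_frame("top");cv2.imwrite("pics/top2.png",a)
E
```

```text
14.15 [ 0.05  0.26 -0.44  1.47  0.11  1.43 -1.36] [592.7 166.5 272.7] 42.77667138534128 [-0.96 -0.24  0.21] [-0.012 -0.031  0.002]
yaw -54.82921054385744 z [ 0.006  0.001 -1.   ]
```

View pics/w11.png

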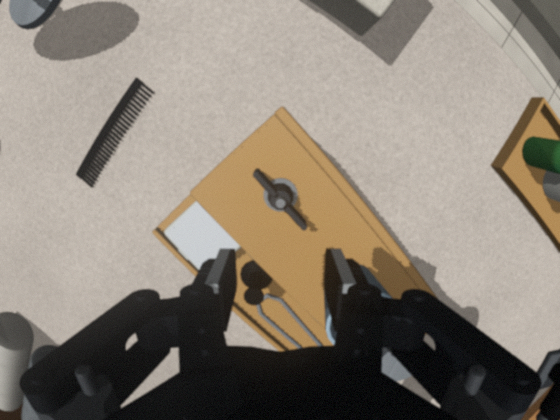

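View pics/top2.png

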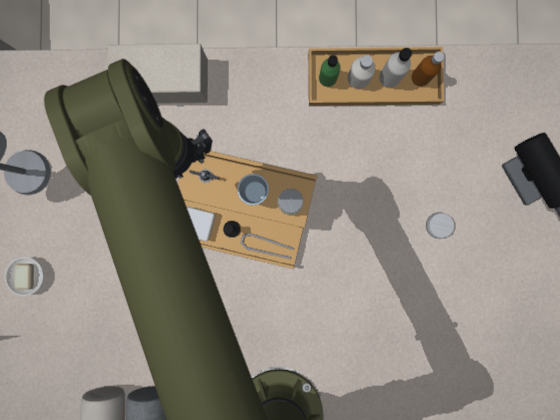

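```bash
python3 - <<'E'
from h import *
import cv2
a=cv2.imread("pics/top2.png")[135:210,160:235];cv2.imwrite("pics/tc2.png",cv2.resize(a,None,fx=8,fy=8,interpolation=cv2.INTER_CUBIC))
a=cv2.imread("pics/w11.png")[140:250,220:360];cv2.imwrite("pics/w11c.png",cv2.resize(a,None,fx=5,fy=5,interpolation=cv2.INTER_CUBIC))
E
```

```text
(no output)
```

View pics/tc2.png

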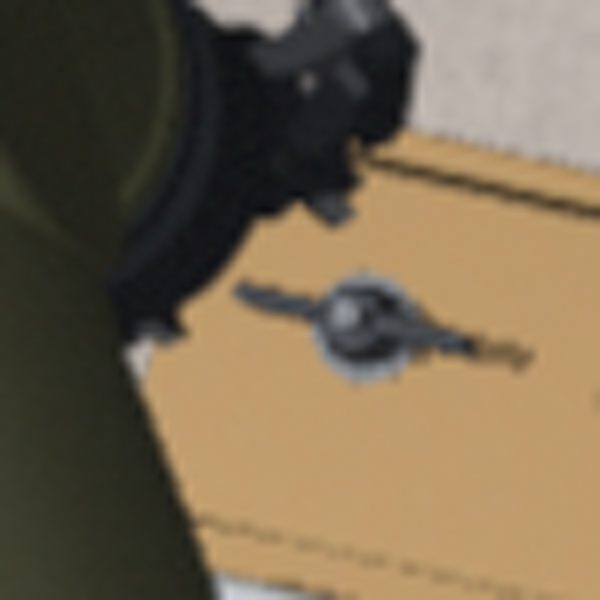

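View pics/w11c.png

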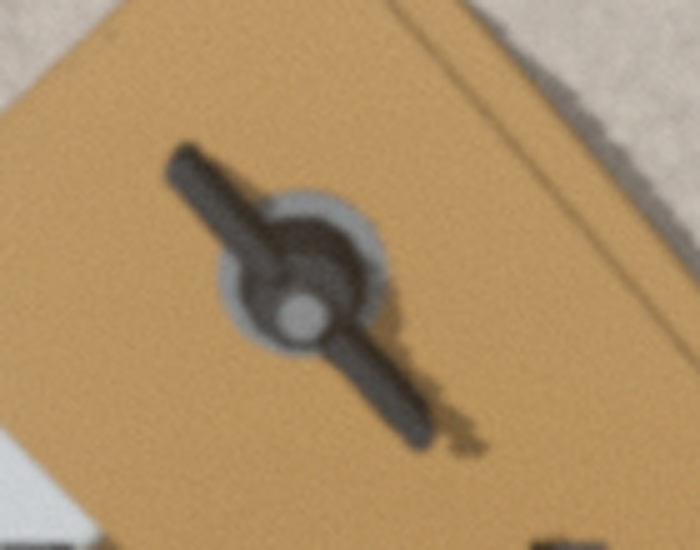

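```bash
python3 - <<'E'
from h import *
c=camera_model("wrist")
f=lambda x,y,z:wray((x+.5)/5-.5+220,(y+.5)/5-.5+140,z,c)
for a,b,z in [((187,158),(422,435),147),((390,0),(690,355),120)]:
    p,q=f(*a,z),f(*b,z);d=p-q;print(p,q,np.hypot(*d),np.degrees(np.arctan2(d[1],d[0])))
p,q=cr1(238,289,147),cr1(474,349,147);d=p-q;print('top',np.degrees(np.arctan2(d[1],d[0])), 'expected 76.76')
E
```

```text
[601.5935204  195.99518303] [584.99520323 135.71575625] 62.5229032113655 74.60477372187377
[641.4040382  181.58544424] [620.91024322  95.81121008] 88.18851897506386 76.56240174886082
top 75.48743739959463 expected 76.76
```

```bash
python3 -c "
from rig import *
print(job.hand_in())"
```

```text
the job is handed in; nothing more can be done
None
```

The wing nut is turned up tight against its stop, and the job is handed in at about 14 s of the 64 s allowed; the hand-in reports no verdict.

**How:** I straddled the nut with the fingers held about 43 mm apart and pushed both wings clockwise by turning the tool about the nut's axis. The turn was about half a revolution, from roughly 3.16 rad, in small increments with no grip on the nut. It was one continuous sweep, paused for checks, rather than separate strokes with the fingers taken off each time.

**At the stop:** In the last 1° steps the sensor's moment about the vertical axis rose from about 0.03 to 0.14 N m and the wrist force stayed near 4 N. I then backed off and lifted clear.

**Checks after lifting:**
- **Wing angle:** the wings lie along the organiser's long edge to within about 2°. The wrist camera reads 74.6° against the back board's 76.6°. The top camera reads 75.5° against 76.8° expected.
- **Robot clear:** the wrist force was back to about 1 N or less and the tool was about 145 mm above its working height.
- **Bystanders:** the cup, jar, elastic holder, tongue scraper and tin look unmoved in the top view, and the comb and retainer case look unmoved in the wrist view. This was by eye; I did not measure their positions.

No check failed. I did not measure contact force on the nut directly; from the final torque I estimate about 6 N, against the 30 N limit.

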